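# Load a filter cartridge into its carrier and show it to the inspection camera

## Task

Take the steel filter cartridge with the plain drum-shaped head out of the rack and slide it fully home into the carrier standing in its nest, so that its head rests on the carrier's rim. Then lift the loaded carrier out of the nest and hold it up to the bench inspection camera, mouth end up and not rolled, with the sight slot squarely facing the lens and the middle of the slot on the lens axis, 120 mm in front of the lens; finish while still holding it there, motionless. Leave the other cartridges, the bottle and the spanner where they are, and do not touch the camera.

Things in the scene. Friction and masses are not known exactly. Their poses are not given: they have to be found in the camera images.
- cartridge: the wanted cartridge, bright steel, 0.08 to 0.17 kg: round body 20 mm diameter and 70 mm long, its foot tapering to 12 mm over the lowest 8 mm, then a plain drum-shaped head 26 mm diameter and 22 mm tall (total height 92 mm). Stands upright in one of the rack's three holes. Origin at the centre of the foot, z along its axis towards the head
- disc_cartridge: another cartridge (leave it alone): same body, but a wide flat disc head, 38 mm diameter and 8 mm thick. Origin at the centre of the foot, z up
- pin_cartridge: another cartridge (leave it alone): same body, a thin 22 mm collar and a slim pin 12 mm diameter standing 26 mm above the body. Origin at the centre of the foot, z up
- rack: fixed grey block 70 x 200 x 50 mm with three round holes, 22.5 mm wide, 40 mm deep, in a row along its y axis at -65, 0 and 65 mm; which cartridge is in which hole varies. The feet rest on the hole floors, 10 mm above the bench, so the heads begin 80 mm above the bench. Origin: centre of its underside, z up
- nest: fixed shallow grey tray 54 x 58 x 18 mm in which the carrier stands, floor 6 mm thick, walls 6 mm; the carrier has 3 mm play all round. Origin at the centre of its underside, z up
- carrier: loose aluminium block 36 (x) x 40 (y) x 80 (z) mm, 0.14-0.28 kg, with a 22 mm square bore, open on top, 72 mm deep. Cartridge home: its head's underside on the rim, its foot 10 mm above the carrier's underside. Sight slot 10 x 44 mm in the +x face, which at first looks roughly away from the robot. Grip the plain +-y faces, 40 mm apart. Origin: centre of its underside; z up out of the mouth
- slot (a point): centre of the sight slot, on the carrier's +x face, 40 mm above its underside; axes as the carrier's
- carrier_back (a point): the point opposite it, on the carrier's -x face, 40 mm above its underside; axes as the carrier's
- camera: the inspection camera: dark 120 x 120 mm base plate, 16 mm post 390 mm high, white head 110 x 50 x 50 mm with a black lens 40 mm wide, 25 mm long, on its robot-side end, looking to -x and 0.25-0.6 rad below level. Tilt and height vary but are locked. Origin on the bench, z up; the head's pivot is 100 mm to +x of it, 300-360 mm up; post at x 100, y 50 mm; plate centre x 100, y 20
- lens (a point): centre of the front of the camera's lens; its x axis points backwards into the camera (the lens looks along -x, slanting down), y is level, z is the camera's up direction
- focus (a point): the empty point on the lens axis 120 mm in front of the lens, where the slot's centre must be held; axes as lens. When squarely presented the carrier's axes are parallel to these: slot face (+x) towards the lens, mouth up and leaning away from the camera by as much as the lens looks down
- reagent_bottle: bystander: amber glass jar 60 mm diameter, 120 mm tall, standing on the bench. Origin at the centre of its underside
- spanner: bystander: steel spanner 140 mm long lying on the bench. Origin at its middle, underside

How it is judged:
On the way:
1. the cartridge is fully home in the carrier (head on the rim, within 3 mm) and let go, while the carrier stands in its nest (z of cartridge in the frame of carrier below 0.013 m and x of cartridge in the frame of carrier between -0.005 and 0.005 m and y of cartridge in the frame of carrier between -0.005 and 0.005 m and angle between the z axis of cartridge and the z axis of carrier, either way round below 0.08 rad and contact force between the fingers and cartridge below 0.3 N and distance between carrier and nest below 0.012 m), for 0.2 s.
At the end, for the whole second after the job is handed in: the carrier, with the cartridge still fully home (within 3 mm), is held by the fingers alone in the air: the slot's centre within 15 mm of the point 120 mm in front of the lens, the slot facing the lens and the mouth up, each axis within 0.2 rad of square, at rest (distance between slot and focus below 0.015 m and angle between the x axis of carrier and the x axis of focus, either way round below 0.2 rad and angle between the z axis of carrier and the z axis of focus, either way round below 0.2 rad and angle between carrier's own z axis and vertical below 1 rad and x of carrier_back in the frame of focus below -0.015 m and z of cartridge in the frame of carrier below 0.013 m and angle between the z axis of cartridge and the z axis of carrier, either way round below 0.12 rad and contact force between the fingers and carrier above 2 N and contact force between carrier and camera below 0.1 N and linear speed of carrier below 0.02 m/s and angular speed of carrier below 0.15 rad/s); the arm keeps its last pose, push and grip.
It fails at once if another cartridge is moved by more than 15 mm (distance of any of disc_cartridge, pin_cartridge from where it was at the start of the episode above 0.015 m).
It fails at once if the bottle or the spanner is moved by more than 20 mm (distance of any of reagent_bottle, spanner from where it was at the start of the episode above 0.02 m).
It fails at once if the camera is touched (contact force between any of the arm, the fingers, carrier, cartridge and camera above 1 N).
It also fails if it takes over 64 s, if anything falls off the work surface, if the arm or the gripper's body presses on something with over 40 N, if the wrist force passes 120 N, or if a joint passes its speed limit or range.

## Robot

A 6-joint arm with a two-finger parallel gripper is mounted at the origin on the work surface. World frame = base frame: x ahead of the robot, y to its left, z up, the work surface at z = 0. Lengths are in m, angles in rad, forces in N, time in s.
With the tool pointing down it reaches from about 0.225 to 0.875 m from the base axis. Payload 3.4 kg.
Tool frame: the origin (TCP) lies at the very end of the fingers, on their centre line; the grasp point (between the pads) lies 19 mm behind it (grip_depth is the distance from the TCP to the grasp point, in m); x points along the fingers, z is the direction in which the jaws open and shut, and the axes are right-handed (so a half turn about x gives the same grasp; the last joint's range is limited). The gripper opens to 85 mm and grips with 20 to 120 N. Pads are 22 mm wide; open, the fingers measure 114 mm over their backs; the gripper's body (76 mm by 85 mm) begins 54 mm behind the grasp point. The pads swing forward as they close: fully open they stand 13 mm farther back than shut.
Start: joints at [-0.121, 0.276, 1.505, -0, 1.361, -0.121], TCP at [0.575, -0, 0.201] pointing down, gripper open.
Joint ranges: [-2.89, 2.89], [-0.75, 2.08], [0.22, 2.7], [-1.18, 4.32], [0.11, 2.71], [-2.7, 2.7]. Speed limits (rad/s): [2.57, 2.57, 3.14, 3.14, 3.14, 3.14].

## Interface

Orientations are given as a unit quaternion [w, x, y, z].
In Python, from rig import get_state, get_image, sign_off, grip_depth gives the robot as it stands. The module is installed in compiled form; this text tells all that it offers.
- The arm moves only by the tool arm_command, never from a script. Its argument "series" is a list of rows, each an object with "dp": the shift along the tool's x, y, z scaled (see below), a list of three; "angular": the turn, a rotation vector about the tool's x, y, z scaled (see below), a list of three; "gripper": the finger opening in mm, from 0 to 85.4. A call has exactly 8 rows; each row shifts and turns the pose as measured when the row begins, along the tool's axes as they then stand; what a row does not reach is not made up. The controller multiplies each number of a shift by 0.12 m and each number of a turn by 90 degrees. A row lasts 1/8 s, in which the tool goes at most 62.5 mm and 10.7 degrees, less where a joint would pass 70% of its speed; a pose out of reach is approached as far as the arm can. A call with a number of a shift or a turn outside -1 to 1 is refused whole. A call with a gripper value outside its range is refused whole. The fingers move at their own pace and stop on an object; "grip_force" is the grip in N (left out, the last holds). Time passes only in rows, so rows that do not move let the fingers close, or fill a call up. It gives the time, the measured TCP pose, the force and the opening at its end, in the units of the state.
- get_state(): the state, without advancing time (a new reading comes with each control period).
- get_image(name): name is "scene" or "side" or "wrist"; returns a dict with "image" (400x640x3 uint8, blue, green, red), "depth" (400x640 float32, m along the optical axis (not along the pixel's ray), 0 where there is no reading), "mtx" (3x3 intrinsics, pixels), "k1" (the pictures are not rectified: a ray, as slopes to the right and down, at radius r is drawn at 1 + k1 r^2 times it, then the intrinsics apply), "view" (4x4, takes a point from world to camera coordinates); the wrist camera has in their place "mount" (4x4, takes a point from camera to tool coordinates, whose origin is the TCP and whose axes are the tool frame's). Camera axes: x right, y up, looking along -z (the intrinsics and any distortion apply to the point x, -y, -z); pixel columns grow to the right and rows downward; lengths in m; the calibration is good to about 2 mm. A picture is of the moment at which its call begins: read the wrist's pose just before it.
- sign_off(): hands the job in, once; it reports no verdict.
The state is a dict: "clock": time; "qpos": joint angles; "qd": joint speeds; "effort": joint torques, N m; "position": TCP position; "ee_rot": TCP orientation; "contact_force": force on the tool from outside, world axes, zero at the start; "moment": the same for the moment, N m; "width": finger opening in m.
Only numpy, scipy, OpenCV 4.12 (cv2) and the standard library are available. Lean on these libraries where they do the work, as an engineer would, in place of code of your own. Each camera call takes 0.05 s, during which the arm holds its last target. There are 200 camera calls.

## Working session

There is one attempt and no reset: what is moved stays moved. The work goes in short steps, Python scripts to look and compute and a tool call to move; the robot and the scene stay as the last step left them, time stands still between calls to the robot, and variables do not carry over. Pictures are saved under pics/ and viewed, about 8 in all and at most 12, crops included, and the job is handed in when it is done.

Besides the shell and the picture viewer there is one more tool, called as name(argument=value, ...) on one line, values as JSON. arm_command: Moves the arm, as the interface text tells. Its arguments: {"type":"object","properties":{"series":{"type":"array","items":{"type":"object","properties":{"dp":{"type":"array","items":{"type":"number"}},"angular":{"type":"array","items":{"type":"number"}},"gripper":{"type":"number"}}}},"grip_force":{"type":"number"}},"required":["series"]}

```bash
mkdir -p pics; ls; cat > h.py <<'E'
import numpy as np, cv2
from scipy.spatial.transform import Rotation as R
from rig import get_state, get_image, sign_off, grip_depth
def rot(s):
    q=s["ee_rot"]; return R.from_quat([q[1],q[2],q[3],q[0]])
def grab(name):
    s=get_state(); d=get_image(name)
    if name=="wrist":
        T=np.eye(4); T[:3,:3]=rot(s).as_matrix(); T[:3,3]=s["position"]
        d["c2w"]=T@np.array(d["mount"])
    else: d["c2w"]=np.linalg.inv(np.array(d["view"]))
    return d
def rays(d,uv):
    uv=np.asarray(uv,float).reshape(-1,2); K=np.array(d["mtx"]); k=d["k1"]
    p=np.c_[(uv[:,0]-K[0,2])/K[0,0],(uv[:,1]-K[1,2])/K[1,1]]; u=p.copy()
    for _ in range(20): u=p/(1+k*(u**2).sum(1,keepdims=True))
    return np.c_[u[:,0],-u[:,1],-np.ones(len(u))]
def cloud(d):
    h,w=d["depth"].shape; g=np.stack(np.meshgrid(np.arange(w),np.arange(h)),-1).reshape(-1,2)
    z=d["depth"].reshape(-1,1); X=rays(d,g)*z
    X=X@d["c2w"][:3,:3].T+d["c2w"][:3,3]; X[z[:,0]<=0]=np.nan
    return X.reshape(h,w,3)
def proj(d,P):
    V=np.linalg.inv(d["c2w"]); c=np.atleast_2d(P)@V[:3,:3].T+V[:3,3]
    s=np.c_[c[:,0]/-c[:,2],-c[:,1]/-c[:,2]]; s*=1+d["k1"]*(s**2).sum(1,keepdims=True)
    K=np.array(d["mtx"]); return s@K[:2,:2].T+K[:2,2]
E
python3 - <<'E'
from h import *
s=get_state(); print({k:np.round(v,3) for k,v in s.items()}); print(grip_depth)
for n in("scene","side","wrist"):
    d=grab(n); cv2.imwrite(f"pics/{n}0.png",d["image"]); print(n,np.round(d["c2w"],3).tolist(),d["mtx"],d["k1"],(d["depth"]>0).mean())
    np.save(f"{n}0.npy",cloud(d))
E
```

```text
pics
{'clock': np.float64(0.0), 'qpos': array([-0.121,  0.277,  1.506,  0.   ,  1.361, -0.121]), 'qd': array([-0.003, -0.001,  0.001, -0.001, -0.   ,  0.001]), 'effort': array([ 1.0000e-03, -4.1677e+01, -2.4581e+01, -0.0000e+00,  1.1000e-02,
        0.0000e+00]), 'position': array([0.574, 0.   , 0.2  ]), 'ee_rot': array([0.706, 0.   , 0.708, 0.   ]), 'contact_force': array([ 0.14 , -0.659,  0.234]), 'moment': array([ 0.012,  0.014, -0.015]), 'width': np.float64(0.086)}
0.0187
scene [[0.718, -0.441, 0.539, 1.142], [0.696, 0.478, -0.535, -0.589], [-0.021, 0.759, 0.651, 0.856], [0.0, 0.0, 0.0, 1.0]] [[397.00575879   0.         322.80439703]
 [  0.         397.00575879 189.48527402]
 [  0.           0.           1.        ]] -0.04398633891683183 0.9958046875
side [[0.796, 0.305, -0.522, -0.0], [-0.605, 0.386, -0.697, -0.81], [-0.011, 0.871, 0.492, 0.734], [0.0, 0.0, 0.0, 1.0]] [[467.59833293   0.         306.80615881]
 [  0.         467.59833293 198.38191889]
 [  0.           0.           1.        ]] 0.006647503536358941 0.99601953125
wrist [[1.0, -0.001, 0.002, 0.575], [0.001, 0.948, 0.319, 0.084], [-0.002, -0.319, 0.948, 0.373], [0.0, 0.0, 0.0, 1.0]] [[298.24193773   0.         319.99278723]
 [  0.         298.24193773 202.18278788]
 [  0.           0.           1.        ]] -0.04134007407372567 0.995875
```

View pics/scene0.png

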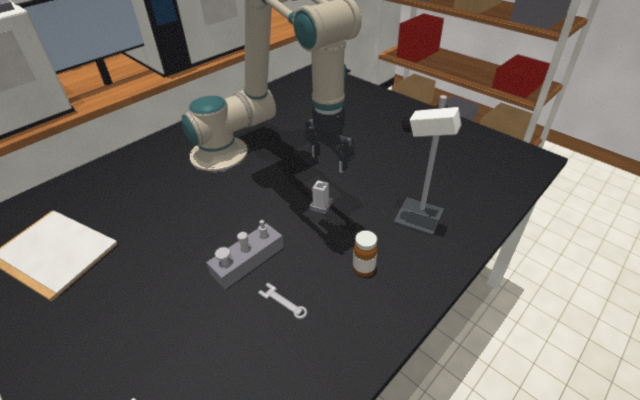

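View pics/side0.png

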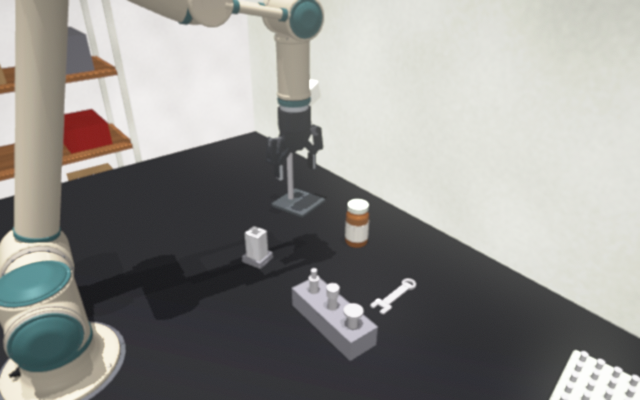

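Scene view: rack around (246,253). The disc head is at (222,255), the drum in the middle hole at (243,240), and the pin at (263,228). The carrier is at (320,195), the camera head at (435,122), the bottle at (365,255) and the spanner at (283,300). The side view agrees: drum (333,293), carrier (256,245).

```bash
python3 - <<'E'
from h import *
S=np.load("scene0.npy"); D=np.load("side0.npy"); W=np.load("wrist0.npy")
for n,C,l in(("scene",S,[(243,236),(222,252),(263,224),(263,232),(320,186),(320,200),(365,238),(435,115),(410,125),(283,300),(420,215),(441,101)]),("side",D,[(333,288),(353,310),(314,271),(256,231),(256,245),(357,205),(314,88),(395,295),(300,203)])):
    for u,v in l: print(n,(u,v),np.round(C[v,u],3))
# rack: points of z 0.045-0.055 near
A=np.r_[S.reshape(-1,3),D.reshape(-1,3)]
A=A[~np.isnan(A[:,0])]
def reg(c,r,z0,z1,A=A): return A[(np.hypot(A[:,0]-c[0],A[:,1]-c[1])<r)&(A[:,2]>z0)&(A[:,2]<z1)]
m=S[236,243]; 
for C in(S,D):
    B=C.reshape(-1,3);B=B[~np.isnan(B[:,0])]
    r=reg(m,0.13,0.045,0.056,B); print("rack",len(r),cv2.minAreaRect(r[:,:2].astype(np.float32)),np.median(r[:,2]))
    c=S[186,320]; r=reg(c,0.05,0.08,0.095,B); print("car",len(r),cv2.minAreaRect(r[:,:2].astype(np.float32)),np.median(r[:,2]))
    r=reg(m,0.025,0.095,0.115,B); print("drum",len(r),cv2.minAreaRect(r[:,:2].astype(np.float32)),np.median(r[:,2]))
r=reg(S[115,435],0.15,0.25,0.42,S.reshape(-1,3)); print("head",len(r),r.min(0),r.max(0))
# wrist coverage
for n,P in(("drum",m),("car",c),("lens",S[125,410])):
    T=grab("wrist"); print(n,proj(T,P))
E
```

```text
scene (243, 236) [ 0.494 -0.242  0.101]
scene (222, 252) [ 0.486 -0.306  0.086]
scene (263, 224) [ 0.495 -0.176  0.097]
scene (263, 232) [ 0.499 -0.183  0.074]
scene (320, 186) [0.473 0.064 0.07 ]
scene (320, 200) [0.498 0.038 0.044]
scene (365, 238) [ 0.738 -0.045  0.119]
scene (435, 115) [0.747 0.188 0.371]
scene (410, 125) [0.695 0.168 0.33 ]
scene (283, 300) [ 0.66  -0.262  0.005]
scene (420, 215) [0.741 0.221 0.01 ]
scene (441, 101) [0.729 0.241 0.381]
side (333, 288) [ 0.487 -0.246  0.103]
side (353, 310) [ 0.488 -0.307  0.087]
side (314, 271) [ 0.49  -0.179  0.103]
side (256, 231) [0.49  0.061 0.081]
side (256, 245) [0.471 0.032 0.062]
side (357, 205) [ 0.731 -0.051  0.122]
side (314, 88) [0.776 0.187 0.367]
side (395, 295) [ 0.658 -0.266  0.006]
side (300, 203) [0.733 0.203 0.012]
rack 1252 ((0.49002355337142944, -0.24147363007068634), (0.2028132528066635, 0.07423818111419678), 89.57242584228516) 0.0492801422726179
car 108 ((0.48335567116737366, 0.0521153025329113), (0.03734404221177101, 0.047846920788288116), 19.378286361694336) 0.08489329176332161
drum 64 ((0.490572452545166, -0.24240751564502716), (0.020981134846806526, 0.02414683625102043), 49.70712661743164) 0.10148993707235826
rack 1766 ((0.48808637261390686, -0.24152356386184692), (0.20219117403030396, 0.07258250564336777), 88.9212875366211) 0.04937854410663911
car 139 ((0.4816141128540039, 0.053691476583480835), (0.03977926820516586, 0.04358645901083946), 17.80571937561035) 0.08476371803671134
drum 107 ((0.4870479106903076, -0.2427036315202713), (0.02616971917450428, 0.024095941334962845), 68.2641830444336) 0.10106882627235203
head 1528 [0.6628466  0.16054838 0.25008202] [0.80441535 0.2628193  0.39080939]
drum [[254.28309965 381.88446138]]
car [[217.55173404 123.87937096]]
lens [[-11522.42875566   9474.91931545]]
```

View pics/wrist0.png

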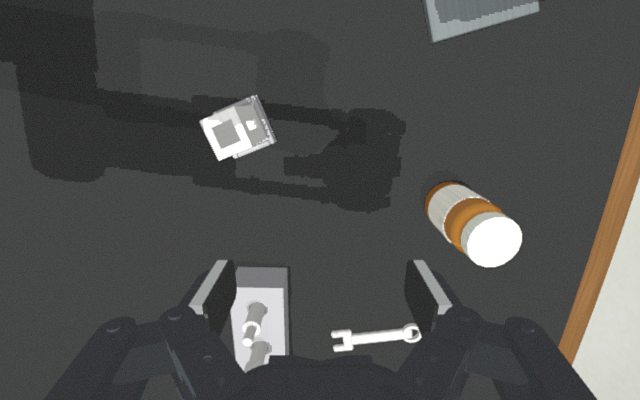

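Wrist view: carrier at (232,130), bore open, slot side to the right (+x), so it faces away from the robot. Its yaw is about +18°. Next I'll measure the camera head from the clouds.

```bash
python3 - <<'E'
from h import *
for n in("scene","side"):
    C=np.load(n+"0.npy"); im=cv2.imread(f"pics/{n}0.png")
    ok=(np.abs(C[...,0]-0.73)<0.13)&(np.abs(C[...,1]-0.2)<0.1)&(C[...,2]>0.27)&(C[...,2]<0.42)
    v,u=np.nonzero(ok); print(n,ok.sum(),"px",u.min(),u.max(),v.min(),v.max())
    # normals by local plane fit
    out=[]
    for y,x in zip(v,u):
        w=C[y-2:y+3,x-2:x+3].reshape(-1,3); w=w[np.linalg.norm(w-C[y,x],axis=1)<0.02]
        if len(w)<18: continue
        q=w-w.mean(0); U,s,V=np.linalg.svd(q,full_matrices=False)
        if s[2]<0.006: out.append(np.r_[C[y,x],V[2]*np.sign(V[2]@[ -0.5,-0.6,1]),im[y,x].mean()])
    o=np.array(out); np.save(n+"n.npy",o)
    if not len(o): continue
    lab,cent=cv2.kmeans(o[:,3:6].astype(np.float32),4,None,(3,100,1e-4),10,cv2.KMEANS_PP_CENTERS)[1:]
    for k in range(4):
        p=o[lab[:,0]==k]; print(k,len(p),"n",np.round(cent[k],2),"mean",p[:,:3].mean(0).round(3),"min",p[:,:3].min(0).round(3),"max",p[:,:3].max(0).round(3),"col",p[:,6].mean().round())
im=cv2.imread("pics/scene0.png")[80:150,380:480]; im2=cv2.imread("pics/side0.png")[60:140,260:380]
cv2.imwrite("pics/cam.png",np.hstack([cv2.resize(im,(400,280),interpolation=3),cv2.resize(im2,(390,280),interpolation=3)]))
E
```

```text
scene 1491 px 402 460 96 139
0 9 n [-0.17  0.71  0.44] mean [0.722 0.18  0.333] min [0.683 0.164 0.312] max [0.791 0.218 0.383] col 79.0
1 60 n [-0.91 -0.24 -0.33] mean [0.792 0.211 0.365] min [0.783 0.195 0.348] max [0.803 0.228 0.381] col 178.0
2 122 n [ 0.26 -0.94 -0.06] mean [0.739 0.177 0.339] min [0.676 0.162 0.314] max [0.795 0.244 0.382] col 127.0
3 280 n [-0.3  -0.12  0.93] mean [0.733 0.196 0.367] min [0.67  0.166 0.332] max [0.785 0.247 0.39 ] col 224.0
side 196 px 309 320 80 106
0 8 n [-0.31 -0.07  0.95] mean [0.777 0.197 0.381] min [0.77  0.192 0.378] max [0.781 0.202 0.384] col 255.0
1 10 n [ 0.34 -0.94  0.02] mean [0.776 0.186 0.368] min [0.759 0.178 0.362] max [0.788 0.191 0.372] col 211.0
2 17 n [ 0.31 -0.94 -0.11] mean [0.777 0.186 0.348] min [0.761 0.181 0.328] max [0.796 0.194 0.37 ] col 205.0
3 10 n [ 0.33 -0.93  0.16] mean [0.785 0.188 0.364] min [0.777 0.184 0.355] max [0.794 0.191 0.376] col 215.0
```

View pics/cam.png

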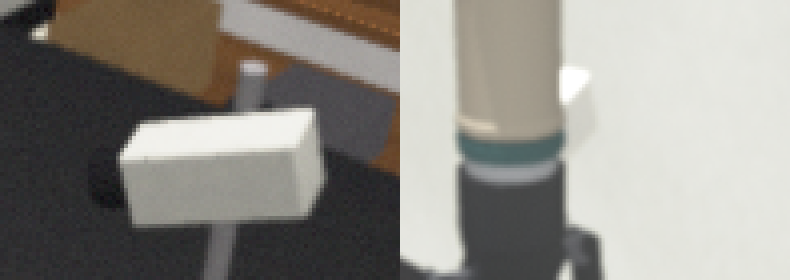

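The head is tilted about 0.33 rad and yawed about 15–20°. I'll refine that later from the wrist camera. Now moving over the drum cartridge.

arm_command(series=[{"dp":[0,-0.4,-0.14],"gripper":85},{"dp":[0,-0.4,-0.14],"gripper":85},{"dp":[0,-0.4,-0.14],"gripper":85},{"dp":[0,-0.4,-0.14],"gripper":85},{"dp":[0,-0.4,-0.14],"gripper":85},{"dp":[0,0,0],"gripper":85},{"dp":[0,0,0],"gripper":85},{"dp":[0,0,0],"gripper":85}], grip_force=40)

```text
invalid input at $.series[0]: expected keys dp, angular, gripper
```

```bash
python3 - <<'E'
from h import *
s=get_state(); print(s["clock"],s["position"],s["ee_rot"])
d=grab("wrist"); cv2.imwrite("pics/w1.png",d["image"]); C=cloud(d); np.save("w1.npy",C)
B=C.reshape(-1,3);B=B[~np.isnan(B[:,0])]
q=B[(np.hypot(B[:,0]-.489,B[:,1]+.242)<0.025)&(B[:,2]>0.093)&(B[:,2]<0.11)]
print(len(q),cv2.minEnclosingCircle(q[:,:2].astype(np.float32)),np.median(q,0))
d=grab("scene"); np.save("s1.npy",cloud(d)); cv2.imwrite("pics/s1.png",d["image"])
o=np.vstack([np.load("scenen.npy")])
# robust plane fits of the camera head
C=np.r_[np.load("scene0.npy").reshape(-1,3),np.load("s1.npy").reshape(-1,3)]
C=C[(np.abs(C[:,0]-0.735)<0.08)&(np.abs(C[:,1]-0.2)<0.06)&(C[:,2]>0.3)&(C[:,2]<0.4)]
rng=np.random.default_rng(0); 
for seed in ([-.3,-.12,.93],[.27,-.95,0],[.91,.24,.33]):
    best=None
    for _ in range(3000):
        p=C[rng.choice(len(C),3,False)]; n=np.cross(p[1]-p[0],p[2]-p[0]); n/=np.linalg.norm(n)+1e-12
        n*=np.sign(n@seed)
        if n@seed<0.93: continue
        k=np.abs((C-p[0])@n)<0.003
        if best is None or k.sum()>best.sum(): best=k
    for _ in range(5):
        P=C[best]; c=P.mean(0); n=np.linalg.svd(P-c)[2][2]; n*=np.sign(n@seed); best=np.abs((C-c)@n)<0.003
    print("plane",n.round(3),c.round(4),best.sum())
E
```

```text
0.3 [5.74844422e-01 1.21728066e-05 2.00628457e-01] [ 7.06919387e-01 -9.49567249e-06  7.07294125e-01  2.11248769e-05]
23 ((0.4865293800830841, -0.2291514277458191), 0.006290234625339508) [ 0.48655296 -0.22809984  0.09468948]
plane [-0.301 -0.123  0.946] [0.7388 0.1963 0.3691] 875
plane [ 0.293 -0.956  0.008] [0.7515 0.1789 0.3473] 1531
plane [0.91  0.23  0.346] [0.792  0.2086 0.3656] 298
```

View pics/w1.png

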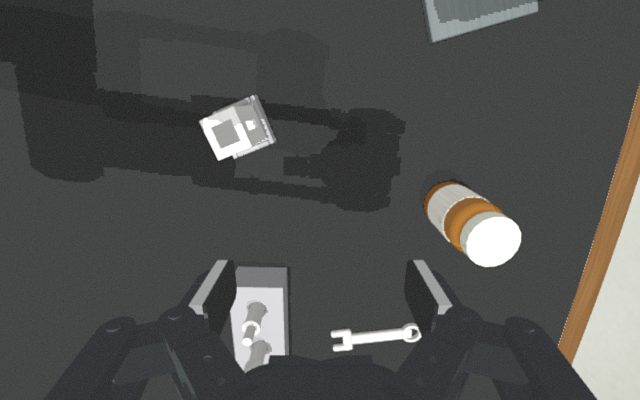

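arm_command(series=[{"dp":[0,-0.4,-0.14],"angular":[0,0,0],"gripper":85},{"dp":[0,-0.4,-0.14],"angular":[0,0,0],"gripper":85},{"dp":[0,-0.4,-0.14],"angular":[0,0,0],"gripper":85},{"dp":[0,-0.4,-0.14],"angular":[0,0,0],"gripper":85},{"dp":[0,-0.4,-0.14],"angular":[0,0,0],"gripper":85},{"dp":[0,0,0],"angular":[0,0,0],"gripper":85},{"dp":[0,0,0],"angular":[0,0,0],"gripper":85},{"dp":[0,0,0],"angular":[0,0,0],"gripper":85}], grip_force=40)

```text
clock: 1.4
position: [0.4906, -0.2456, 0.2007]
ee_rot: [0.708, -0.001, 0.706, 0.001]
contact_force: [-0.3, -0.4, 0.2]
width: 0.0852
```

```bash
python3 - <<'E'
from h import *
s=get_state(); print(s["clock"],s["position"],s["ee_rot"],s["contact_force"])
d=grab("wrist"); cv2.imwrite("pics/w2.png",d["image"]); C=cloud(d); np.save("w2.npy",C)
B=C.reshape(-1,3);B=B[~np.isnan(B[:,0])]
q=B[(np.hypot(B[:,0]-.489,B[:,1]+.242)<0.025)&(B[:,2]>0.098)&(B[:,2]<0.11)]
print(len(q),cv2.minEnclosingCircle(q[:,:2].astype(np.float32)),np.median(q,0),(q.min(0)+q.max(0))/2)
m=np.all(C>-9,axis=2)&(np.hypot(C[...,0]-.489,C[...,1]+.242)<0.025)&(C[...,2]>0.098)&(C[...,2]<.11)
v,u=np.nonzero(m); print("px",u.min(),u.max(),v.min(),v.max())
# head centre/lens from planes
N=np.array([[-.301,-.123,.946],[.293,-.956,.008],[.91,.23,.346]]);c=np.array([[.7388,.1963,.3691],[.7515,.1789,.3473],[.792,.2086,.3656]])
z=N[0]/np.linalg.norm(N[0]); y=-N[1].copy(); y[2]=0; y/=np.linalg.norm(y); x=np.cross(y,z)
A=np.array([z,-y,x]); b=np.array([z@c[0]-.025,-y@c[1]-.025,x@c[2]-.055]); h=np.linalg.solve(A,b)
print("axes",x,y,z,"head",h,"lens",h-.08*x)
# dark lens points
im=d["image"]
d=grab("scene"); C=cloud(d); g=d["image"].mean(2); np.save("s2.npy",C)
k=(g<60)&(np.linalg.norm(C-(h-.07*x),axis=2)<0.05); P=C[k]; L=(P-h)@np.array([x,y,z]).T
print("lens pts in head frame",k.sum(),np.percentile(L,[2,25,50,75,98],axis=0).round(4).tolist())
E
```

```text
1.4 [ 0.49059915 -0.24555508  0.20068353] [ 0.70805034 -0.0012473   0.70615974  0.00126208] [-0.33488819 -0.38968417  0.21558044]
558 ((0.489683598279953, -0.24004681408405304), 0.013000428676605225) [ 0.48938103 -0.23928501  0.10142628] [ 0.48935526 -0.2399377   0.10096552]
px 305 331 175 201
axes [0.90418123 0.27711831 0.32372527] [-0.2930315   0.95610279  0.        ] [-0.30090282 -0.12296029  0.94569459] head [0.74095917 0.20181721 0.34406877] lens [0.66862467 0.17964774 0.31817075]
lens pts in head frame 123 [[-0.0772, -0.0222, -0.0136], [-0.0729, -0.019, -0.0016], [-0.0679, -0.0166, 0.0078], [-0.0628, -0.012, 0.0165], [-0.0568, 0.004, 0.0199]]
```

View pics/w2.png

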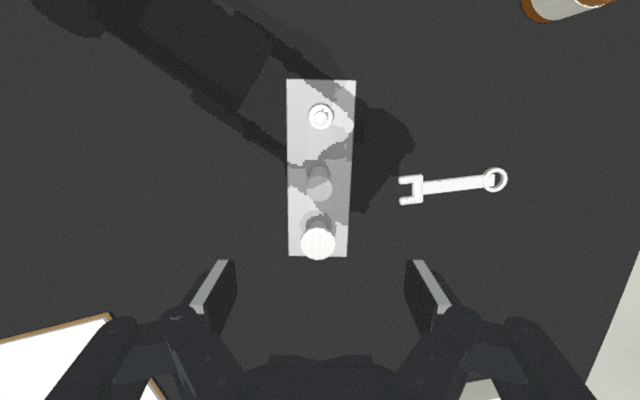

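The drum is at (319,187), between the pin (320,115) and the disc (318,243), with its centre measured at (0.4896, -0.2405). I'll descend to TCP z≈0.083, so the fingertips stay above the head's underside.

arm_command(series=[{"dp":[0.2,0.02,-0.004],"angular":[0,0,0],"gripper":85},{"dp":[0.2,0.02,-0.004],"angular":[0,0,0],"gripper":85},{"dp":[0.2,0,0],"angular":[0,0,0],"gripper":85},{"dp":[0.2,0,0],"angular":[0,0,0],"gripper":60},{"dp":[0.18,0,0],"angular":[0,0,0],"gripper":45},{"dp":[0,0,0],"angular":[0,0,0],"gripper":45},{"dp":[0,0,0],"angular":[0,0,0],"gripper":45},{"dp":[0,0,0],"angular":[0,0,0],"gripper":45}])

```text
clock: 2.5
position: [0.495, -0.2348, 0.083]
ee_rot: [0.71, -0.006, 0.704, 0.005]
contact_force: [0.4, -0.0, 1.3]
width: 0.045
```

```bash
cat >> h.py <<'E'
def plan(p,Rt):
    s=get_state(); r=rot(s); d=r.inv().apply(np.array(p)-s["position"])/0.12
    w=(r.inv()*Rt).as_rotvec()/(np.pi/2)
    print("t",round(float(s["clock"]),2),"pos",np.round(s["position"],4),"F",np.round(s["contact_force"],1),"w",round(float(s["width"]),4),"dp",np.round(d,3),"ang",np.round(w,4))
DOWN=R.from_euler("y",np.pi/2)
E
python3 -c "
from h import *
plan([.4896,-.2407,.083],DOWN)"
```

```text
t 2.5 pos [ 0.495  -0.2348  0.083 ] F [ 0.4 -0.   1.3] w 0.045 dp [-0.001 -0.048 -0.046] ang [0.0099 0.0054 0.0016]
```

arm_command(series=[{"dp":[0,-0.048,-0.046],"angular":[0.01,0.005,0.002],"gripper":45},{"dp":[0,0,0],"angular":[0,0,0],"gripper":45},{"dp":[0,0,0],"angular":[0,0,0],"gripper":20},{"dp":[0,0,0],"angular":[0,0,0],"gripper":20},{"dp":[0,0,0],"angular":[0,0,0],"gripper":20},{"dp":[0,0,0],"angular":[0,0,0],"gripper":20},{"dp":[0,0,0],"angular":[0,0,0],"gripper":20},{"dp":[0,0,0],"angular":[0,0,0],"gripper":20}])

```text
clock: 3.5
position: [0.49, -0.2419, 0.0846]
ee_rot: [0.708, 0.0, 0.706, -0.001]
contact_force: [-0.3, 0.4, 0.1]
width: 0.0199
```

```bash
python3 -c "
from h import *
plan([.4896,-.2407,.083],DOWN)"
```

```text
t 3.5 pos [ 0.49   -0.2419  0.0846] F [-0.3  0.4  0.1] w 0.0199 dp [ 0.014  0.01  -0.004] ang [-0.001   0.0017  0.0006]
```

```bash
python3 - <<'E'
from h import *
d=grab("wrist"); cv2.imwrite("pics/w3.png",d["image"]); C=cloud(d); print(proj(d,[[.4896,-.2407,.102],[.49,-.2419,.0846]]))
e=grab("side"); C2=cloud(e); cv2.imwrite("pics/sd3.png",e["image"])
cv2.imwrite("pics/c3.png",np.hstack([d["image"][120:320,200:440],cv2.resize(e["image"][230:370,270:400],None,fx=2,fy=2)[:200]]) if 0 else np.hstack([cv2.resize(d["image"][120:360,200:440],(400,400)),cv2.resize(e["image"][220:360,260:400],(400,400),interpolation=3)]))
E
```

```text
[[318.55818074 251.51309905]
 [319.24825803 240.21283574]]
```

View pics/c3.png

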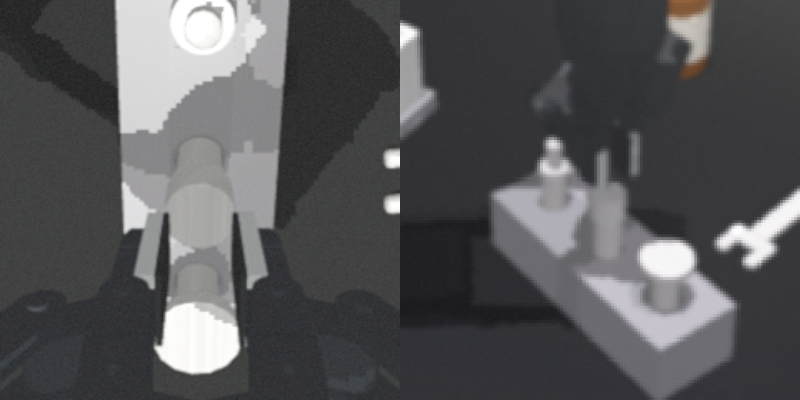

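The drum at crop (200,215) sits between the two pads, at (150,240) and (250,240). The reported width of 19.9 mm is less than the 26 mm head. I'll command fully closed to see whether it is gripped.

arm_command(series=[{"dp":[0,0,0],"angular":[0,0,0],"gripper":10},{"dp":[0,0,0],"angular":[0,0,0],"gripper":10},{"dp":[0,0,0],"angular":[0,0,0],"gripper":10},{"dp":[0,0,0],"angular":[0,0,0],"gripper":10},{"dp":[0,0,0],"angular":[0,0,0],"gripper":10},{"dp":[0,0,0],"angular":[0,0,0],"gripper":10},{"dp":[0,0,0],"angular":[0,0,0],"gripper":10},{"dp":[0,0,0],"angular":[0,0,0],"gripper":10}])

```text
clock: 4.6
position: [0.4901, -0.2419, 0.0847]
ee_rot: [0.708, 0.0, 0.706, -0.001]
contact_force: [0.6, -0.3, -0.4]
width: 0.0099
```

```bash
python3 - <<'E'
from h import *
plan([.4896,-.2407,.083],DOWN)
d=grab("wrist"); C=cloud(d); cv2.imwrite("pics/w4.png",d["image"])
for v in(200,215,225,235,245,255,265):
    print(v,[ (u,np.round(C[v,u]*1000).tolist()) for u in range(280,365,7)])
E
```

```text
t 4.6 pos [ 0.4901 -0.2419  0.0847] F [ 0.6 -0.3 -0.4] w 0.0099 dp [ 0.014  0.01  -0.004] ang [-0.001   0.0017  0.0006]
200 [(280, [461.0, -226.0, 49.0]), (287, [466.0, -227.0, 49.0]), (294, [472.0, -226.0, 50.0]), (301, [477.0, -226.0, 50.0]), (308, [nan, nan, nan]), (315, [487.0, -226.0, 50.0]), (322, [492.0, -226.0, 50.0]), (329, [497.0, -226.0, 50.0]), (336, [502.0, -226.0, 50.0]), (343, [507.0, -227.0, 49.0]), (350, [513.0, -226.0, 50.0]), (357, [518.0, -227.0, 49.0]), (364, [523.0, -226.0, 51.0])]
215 [(280, [461.0, -238.0, 49.0]), (287, [466.0, -238.0, 50.0]), (294, [471.0, -238.0, 50.0]), (301, [476.0, -238.0, 49.0]), (308, [482.0, -234.0, 60.0]), (315, [487.0, -231.0, 69.0]), (322, [492.0, -231.0, 68.0]), (329, [497.0, -234.0, 60.0]), (336, [503.0, -238.0, 49.0]), (343, [508.0, -238.0, 50.0]), (350, [513.0, -238.0, 49.0]), (357, [518.0, -238.0, 50.0]), (364, [524.0, -238.0, 49.0])]
225 [(280, [460.0, -247.0, 49.0]), (287, [466.0, -246.0, 50.0]), (294, [471.0, -246.0, 50.0]), (301, [476.0, -246.0, 49.0]), (308, [483.0, -229.0, 89.0]), (315, [488.0, -228.0, 93.0]), (322, [492.
[... 1105 characters left out ...]
0, -230.0, 126.0]), (308, [484.0, -230.0, 126.0]), (315, [488.0, -243.0, 102.0]), (322, [492.0, -243.0, 102.0]), (329, [495.0, -235.0, 117.0]), (336, [498.0, -229.0, 127.0]), (343, [502.0, -230.0, 126.0]), (350, [514.0, -271.0, 50.0]), (357, [520.0, -272.0, 50.0]), (364, [533.0, -299.0, 0.0])]
265 [(280, [459.0, -281.0, 50.0]), (287, [474.0, -234.0, 129.0]), (294, [478.0, -233.0, 130.0]), (301, [482.0, -229.0, 136.0]), (308, [485.0, -230.0, 135.0]), (315, [487.0, -250.0, 102.0]), (322, [492.0, -250.0, 102.0]), (329, [495.0, -240.0, 119.0]), (336, [498.0, -230.0, 136.0]), (343, [501.0, -230.0, 136.0]), (350, [505.0, -234.0, 129.0]), (357, [508.0, -233.0, 130.0]), (364, [534.0, -311.0, -1.0])]
```

```bash
python3 - <<'E'
from h import *
def tips(C,p,rmax=0.07):
    D=C-np.array(p); m=(np.abs(D[...,0])<rmax)&(np.abs(D[...,1])<0.016)&(D[...,2]>-0.0+0.019)&(D[...,2]<0.10)
    v,u=np.nonzero(m); P=D[m]; 
    for sgn in(-1,1):
        k=np.sign(P[:,0])==sgn; Q=P[k]; i=np.argsort(Q[:,2])[:12]
        print(sgn,k.sum(),"lowest rel TCP mm",(Q[i[[0,3,6,11]]]*1000).round().tolist(),"px",u[k][i[3]],v[k][i[3]])
tips(np.load("w2.npy"),[0.4906,-0.2456,0.2007])
d=grab("wrist"); C=cloud(d); s=get_state(); tips(C,s["position"],.03)
for n in("side","scene"):
    d=grab(n); C=cloud(d); tips(C,s["position"],.03)
E
```

```text
-1 7195 lowest rel TCP mm [[-42.0, -2.0, 42.0], [-42.0, -3.0, 43.0], [-42.0, 4.0, 43.0], [-42.0, -0.0, 43.0]] px 236 282
1 7053 lowest rel TCP mm [[43.0, 2.0, 42.0], [43.0, 5.0, 43.0], [43.0, -2.0, 43.0], [43.0, -1.0, 44.0]] px 405 270
-1 4175 lowest rel TCP mm [[-4.0, 10.0, 31.0], [-4.0, 9.0, 32.0], [-4.0, 8.0, 32.0], [-9.0, 12.0, 33.0]] px 311 251
1 4054 lowest rel TCP mm [[5.0, 10.0, 31.0], [5.0, 9.0, 32.0], [5.0, 8.0, 32.0], [7.0, 12.0, 33.0]] px 329 252
-1 275 lowest rel TCP mm [[-12.0, -5.0, 31.0], [-12.0, -5.0, 34.0], [-12.0, -7.0, 35.0], [-16.0, -7.0, 37.0]] px 330 284
1 230 lowest rel TCP mm [[3.0, -5.0, 31.0], [5.0, -0.0, 32.0], [5.0, -7.0, 34.0], [5.0, -7.0, 36.0]] px 335 280
-1 69 lowest rel TCP mm [[-6.0, -9.0, 31.0], [-6.0, -5.0, 33.0], [-10.0, -11.0, 38.0], [-10.0, -10.0, 44.0]] px 238 231
1 112 lowest rel TCP mm [[4.0, 1.0, 20.0], [10.0, -7.0, 34.0], [6.0, -10.0, 38.0], [16.0, 5.0, 41.0]] px 241 234
```

All three views agree that the real fingertips sit about 31 mm behind the reported TCP with the gripper closed, and 42 mm with it open. The text says they coincide, so I'll use the measured tip offset from here on. Re-grasp with TCP z≈0.050, tips ≈0.082.

arm_command(series=[{"dp":[0,0.01,-0.004],"angular":[0,0,0],"gripper":50},{"dp":[0,0,0],"angular":[0,0,0],"gripper":50},{"dp":[0,0,0],"angular":[0,0,0],"gripper":50},{"dp":[0.15,0,0],"angular":[0,0,0],"gripper":50},{"dp":[0.14,0,0],"angular":[0,0,0],"gripper":50},{"dp":[0,0,0],"angular":[0,0,0],"gripper":50},{"dp":[0,0,0],"angular":[0,0,0],"gripper":50},{"dp":[0,0,0],"angular":[0,0,0],"gripper":50}])

```text
clock: 5.8
position: [0.4909, -0.2414, 0.0507]
ee_rot: [0.709, -0.0, 0.705, -0.002]
contact_force: [-0.6, -0.1, -0.8]
width: 0.0498
```

```bash
python3 - <<'E'
from h import *
plan([.4896,-.2407,.050],DOWN)
E
```

```text
t 5.8 pos [ 0.4909 -0.2414  0.0507] F [-0.6 -0.1 -0.8] w 0.0498 dp [ 0.006  0.006 -0.011] ang [-0.001   0.0035  0.0018]
```

Position is good. Close.

arm_command(series=[{"dp":[0.005,0.006,-0.011],"angular":[-0.001,0.003,0.002],"gripper":50},{"dp":[0,0,0],"angular":[0,0,0],"gripper":50},{"dp":[0,0,0],"angular":[0,0,0],"gripper":15},{"dp":[0,0,0],"angular":[0,0,0],"gripper":15},{"dp":[0,0,0],"angular":[0,0,0],"gripper":15},{"dp":[0,0,0],"angular":[0,0,0],"gripper":15},{"dp":[0,0,0],"angular":[0,0,0],"gripper":15},{"dp":[0,0,0],"angular":[0,0,0],"gripper":15}], grip_force=40)

```text
clock: 6.8
position: [0.4902, -0.2411, 0.0515]
ee_rot: [0.708, -0.0, 0.706, -0.0]
contact_force: [-0.3, -0.7, 1.0]
width: 0.0248
```

```bash
python3 - <<'E'
from h import *
plan([.4896,-.2407,.050],DOWN)
E
```

```text
t 6.8 pos [ 0.4902 -0.2411  0.0515] F [-0.3 -0.7  1. ] w 0.0248 dp [ 0.012  0.003 -0.005] ang [0.0001 0.0015 0.0006]
```

Gripped (24.8 mm). Lift slowly.

arm_command(series=[{"dp":[-0.08,0,0],"angular":[0,0,0],"gripper":15},{"dp":[-0.08,0,0],"angular":[0,0,0],"gripper":15},{"dp":[-0.1,0,0],"angular":[0,0,0],"gripper":15},{"dp":[-0.12,0,0],"angular":[0,0,0],"gripper":15},{"dp":[-0.16,0,0],"angular":[0,0,0],"gripper":15},{"dp":[-0.2,0,0],"angular":[0,0,0],"gripper":15},{"dp":[-0.2,0,0],"angular":[0,0,0],"gripper":15},{"dp":[-0.15,0,0],"angular":[0,0,0],"gripper":15}], grip_force=60)

```text
clock: 7.8
position: [0.4893, -0.2406, 0.1904]
ee_rot: [0.708, -0.0, 0.706, -0.0]
contact_force: [0.4, 0.2, -1.3]
width: 0.0237
```

```bash
python3 - <<'E'
from h import *
plan([.482,.053,.185],DOWN)
E
```

```text
t 7.8 pos [ 0.4893 -0.2406  0.1904] F [ 0.4  0.2 -1.3] w 0.0237 dp [ 0.043  2.447 -0.06 ] ang [0.0001 0.0016 0.0005]
```

arm_command(series=[{"dp":[0,0.25,-0.01],"angular":[0,0,0],"gripper":15},{"dp":[0,0.4,-0.01],"angular":[0,0,0],"gripper":15},{"dp":[0,0.4,-0.01],"angular":[0,0,0],"gripper":15},{"dp":[0,0.4,-0.01],"angular":[0,0,0],"gripper":15},{"dp":[0,0.25,-0.01],"angular":[0,0,0],"gripper":15},{"dp":[0,0,0],"angular":[0,0,0],"gripper":15},{"dp":[0,0,0],"angular":[0,0,0],"gripper":15},{"dp":[0,0,0],"angular":[0,0,0],"gripper":15}])

```text
clock: 8.8
position: [0.486, -0.034, 0.1989]
ee_rot: [0.713, -0.002, 0.701, -0.003]
contact_force: [0.1, 0.5, -1.2]
width: 0.0241
```

```bash
python3 - <<'E'
from h import *
plan([.482,.053,.185],DOWN)
d=grab("wrist"); C=cloud(d); B=C.reshape(-1,3); cv2.imwrite("pics/w5.png",d["image"]); np.save("w5.npy",C)
q=B[(np.hypot(B[:,0]-.482,B[:,1]-.053)<0.035)&(B[:,2]>0.079)&(B[:,2]<0.095)]
print(len(q),cv2.minAreaRect(q[:,:2].astype(np.float32)),np.median(q,0))
bore=B[(np.hypot(B[:,0]-.482,B[:,1]-.053)<0.011)&(B[:,2]<0.07)]; print("bore",len(bore))
# held drum in tool coordinates: top points & body/foot
s=get_state(); T=rot(s).inv().apply(B-s["position"])
k=(np.abs(T[:,2])<.02)&(np.abs(T[:,1])<.03)&(T[:,0]>-.07)&(T[:,0]<.06); Q=T[k]; print("held x range",np.percentile(Q[:,0],[1,50,99]),k.sum())
for a in np.arange(-.05,.06,.01):
    z=Q[(Q[:,0]>a)&(Q[:,0]<a+.01)]
    if len(z)>5: print(round(a,3),len(z),"z",z[:,2].min().round(4),z[:,2].max().round(4),"ymax",z[:,1].max().round(4))
im=d["image"]; cv2.imwrite("pics/c5.png",np.hstack([cv2.resize(im[0:200,150:350],(400,400)),cv2.resize(im[200:400,220:420],(400,400))]))
E
```

```text
t 8.8 pos [ 0.486  -0.034   0.1989] F [ 0.1  0.5 -1.2] w 0.0241 dp [ 0.111  0.726 -0.037] ang [-0.0017  0.0102  0.0045]
1225 ((0.4850119948387146, 0.055550239980220795), (0.03543146699666977, 0.03988037258386612), 21.61522674560547) [0.48554879 0.05688015 0.08555141]
bore 295
held x range [-0.06869496 -0.04953109  0.02926264] 5667
-0.05 1892 z -0.02 0.02 ymax 0.0143
-0.04 585 z -0.0199 0.0198 ymax 0.0147
-0.03 80 z -0.0114 0.0121 ymax 0.014
-0.02 222 z -0.0093 0.0093 ymax 0.0114
-0.01 185 z -0.0095 0.0098 ymax 0.0113
0.0 176 z -0.0095 0.0096 ymax 0.0112
0.01 143 z -0.0101 0.0093 ymax 0.0112
0.02 128 z -0.0103 0.0096 ymax 0.0113
0.03 45 z -0.0099 0.0092 ymax 0.0112
```

View pics/c5.png

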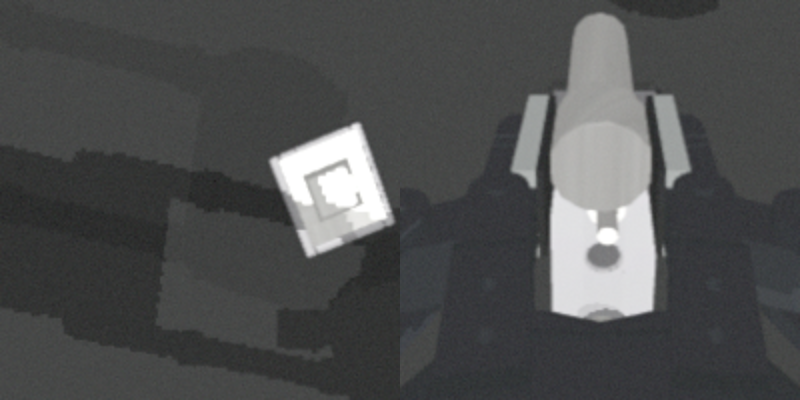

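Carrier rim centre is at about (0.485, 0.0555), yaw about 21°. The cartridge hangs straight between the pads, about 1 mm to tool +y. Move over the bore.

arm_command(series=[{"dp":[0,0.15,-0.003],"angular":[-0.002,0.01,0.0045],"gripper":15},{"dp":[0.05,0.2,-0.003],"angular":[0,0,0],"gripper":15},{"dp":[0.1,0.2,-0.003],"angular":[0,0,0],"gripper":15},{"dp":[0.1,0.12,0],"angular":[0,0,0],"gripper":15},{"dp":[0.08,0.05,0],"angular":[0,0,0],"gripper":15},{"dp":[0.05,0,0],"angular":[0,0,0],"gripper":15},{"dp":[0,0,0],"angular":[0,0,0],"gripper":15},{"dp":[0,0,0],"angular":[0,0,0],"gripper":15}])

```text
clock: 9.85
position: [0.4866, 0.0543, 0.151]
ee_rot: [0.706, 0.002, 0.708, -0.002]
contact_force: [-1.4, -0.2, -1.3]
width: 0.0242
```

```bash
python3 - <<'E'
from h import *
plan([.4847,.054,.140],DOWN)
E
```

```text
t 9.85 pos [0.4866 0.0543 0.151 ] F [-1.4 -0.2 -1.3] w 0.0242 dp [ 0.091 -0.003 -0.015] ang [-0.0033 -0.0014 -0.0006]
```

arm_command(series=[{"dp":[0.02,-0.003,-0.015],"angular":[-0.003,-0.001,0],"gripper":15},{"dp":[0,0,0],"angular":[0,0,0],"gripper":15},{"dp":[0,0,0],"angular":[0,0,0],"gripper":15},{"dp":[0,0,0],"angular":[0,0,0],"gripper":15},{"dp":[0,0,0],"angular":[0,0,0],"gripper":15},{"dp":[0,0,0],"angular":[0,0,0],"gripper":15},{"dp":[0,0,0],"angular":[0,0,0],"gripper":15},{"dp":[0,0,0],"angular":[0,0,0],"gripper":15}])

```text
clock: 10.85
position: [0.4854, 0.053, 0.1495]
ee_rot: [0.708, 0.001, 0.706, -0.0]
contact_force: [-0.2, 0.9, -0.4]
width: 0.0242
```

```bash
python3 - <<'E'
from h import *
plan([.4847,.054,.140],DOWN)
L=[]
for n in("wrist","scene","side"):
    d=grab(n); C=cloud(d); B=C.reshape(-1,3); cv2.imwrite(f"pics/{n}6.png",d["image"]); np.save(f"{n}6.npy",C)
    q=B[(np.hypot(B[:,0]-.485,B[:,1]-.055)<0.03)&(B[:,2]>0.079)&(B[:,2]<0.092)]
    print(n,len(q),cv2.minAreaRect(q[:,:2].astype(np.float32)),np.median(q,0).round(4))
    b=B[(np.hypot(B[:,0]-.485,B[:,1]-.055)<0.025)&(B[:,2]>0.1135)&(B[:,2]<0.120)]  # lower body of held cartridge
    if len(b): print("   body",len(b),b.min(0).round(4),b.max(0).round(4))
    p=proj(d,[.485,.055,.1])[0]; a,bb=[int(max(t-55,0)) for t in p]; L.append(cv2.resize(d["image"][bb:bb+110,a:a+110],(265,265),interpolation=3))
cv2.imwrite("pics/c6.png",np.hstack(L))
E
```

```text
t 10.85 pos [0.4854 0.053  0.1495] F [-0.2  0.9 -0.4] w 0.0242 dp [ 0.079  0.008 -0.006] ang [-0.001   0.0012 -0.0003]
wrist 1084 ((0.48470380902290344, 0.05528600886464119), (0.03602981194853783, 0.04056243970990181), 21.085569381713867) [0.4851 0.0644 0.0855]
   body 53 [0.4757 0.0551 0.1147] [0.4948 0.0645 0.12  ]
scene 107 ((0.4834437370300293, 0.0526285283267498), (0.03693195804953575, 0.043915096670389175), 21.26216697692871) [0.4844 0.0502 0.085 ]
   body 8 [0.4829 0.0423 0.115 ] [0.4942 0.0556 0.1198]
side 153 ((0.4829932153224945, 0.05266234278678894), (0.03925738483667374, 0.043174631893634796), 20.75656509399414) [0.4817 0.0513 0.0844]
   body 16 [0.4726 0.0417 0.1139] [0.4893 0.0545 0.1198]
```

View pics/c6.png

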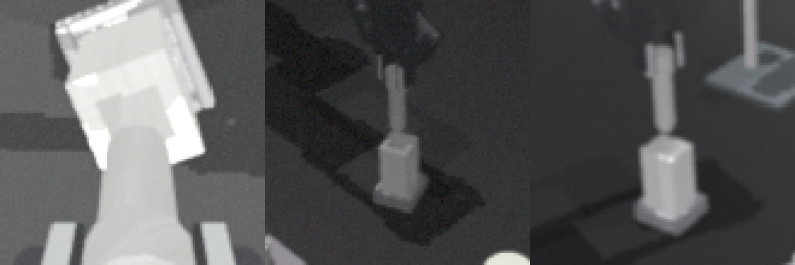

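View c6: the cartridge hangs upright just above the carrier's mouth in all three views (wrist crop foot at (140,130); scene and side views in line). Relative offset is about (-0.3, +0.7) mm. Correct it, then enter by about 10 mm.

arm_command(series=[{"dp":[0,0.007,-0.003],"angular":[-0.001,0.001,0],"gripper":15},{"dp":[0,0,0],"angular":[0,0,0],"gripper":15},{"dp":[0.07,0,0],"angular":[0,0,0],"gripper":15},{"dp":[0.07,0,0],"angular":[0,0,0],"gripper":15},{"dp":[0.07,0,0],"angular":[0,0,0],"gripper":15},{"dp":[0.06,0,0],"angular":[0,0,0],"gripper":15},{"dp":[0,0,0],"angular":[0,0,0],"gripper":15},{"dp":[0,0,0],"angular":[0,0,0],"gripper":15}])

```text
clock: 12.0
position: [0.4845, 0.054, 0.1139]
ee_rot: [0.707, 0.0, 0.708, 0.0]
contact_force: [0.4, 0.2, -0.8]
width: 0.0236
```

```bash
python3 - <<'E'
from h import *
plan([.4851,.0537,.0585],DOWN)
E
```

```text
t 12.0 pos [0.4845 0.054  0.1139] F [ 0.4  0.2 -0.8] w 0.0236 dp [ 0.462 -0.003  0.006] ang [ 0.0001 -0.001  -0.0004]
```

It is 13 mm in with no force. Continue.

arm_command(series=[{"dp":[0.06,-0.002,0.004],"angular":[0,0,0],"gripper":15},{"dp":[0.07,0,0],"angular":[0,0,0],"gripper":15},{"dp":[0.07,0,0],"angular":[0,0,0],"gripper":15},{"dp":[0.07,0,0],"angular":[0,0,0],"gripper":15},{"dp":[0.07,0,0],"angular":[0,0,0],"gripper":15},{"dp":[0.06,0,0],"angular":[0,0,0],"gripper":15},{"dp":[0,0,0],"angular":[0,0,0],"gripper":15},{"dp":[0,0,0],"angular":[0,0,0],"gripper":15}])

```text
clock: 13.0
position: [0.4851, 0.0537, 0.0625]
ee_rot: [0.707, 0.0, 0.708, 0.0]
contact_force: [-0.1, -1.1, -0.7]
width: 0.0239
```

```bash
python3 - <<'E'
from h import *
plan([.4848,.0537,.0585],DOWN)
E
```

```text
t 13.0 pos [0.4851 0.0537 0.0625] F [-0.1 -1.1 -0.7] w 0.0239 dp [ 0.034 -0.    -0.002] ang [ 0.0001 -0.0009 -0.0004]
```

Go down 4 mm more, then release with the fingers opening only to 50.

arm_command(series=[{"dp":[0.015,0,0],"angular":[0,0,0],"gripper":15},{"dp":[0.015,0,0],"angular":[0,0,0],"gripper":15},{"dp":[0,0,0],"angular":[0,0,0],"gripper":15},{"dp":[0,0,0],"angular":[0,0,0],"gripper":50},{"dp":[0,0,0],"angular":[0,0,0],"gripper":50},{"dp":[0,0,0],"angular":[0,0,0],"gripper":50},{"dp":[0,0,0],"angular":[0,0,0],"gripper":50},{"dp":[0,0,0],"angular":[0,0,0],"gripper":50}])

```text
clock: 14.0
position: [0.4864, 0.0537, 0.06]
ee_rot: [0.708, 0.0, 0.706, 0.0]
contact_force: [0.2, 0.3, 0.2]
width: 0.0498
```

```bash
python3 - <<'E'
from h import *
plan([.4848,.0537,.15],DOWN)
L=[]
for n in("scene","side","wrist"):
    d=grab(n); C=cloud(d); B=C.reshape(-1,3); np.save(f"{n}7.npy",C)
    q=B[(np.hypot(B[:,0]-.485,B[:,1]-.055)<0.014)&(B[:,2]>0.09)&(B[:,2]<0.13)]
    print(n,len(q),np.percentile(q[:,2],[50,90]) if len(q) else 0)
    q=B[(np.hypot(B[:,0]-.485,B[:,1]-.055)<0.03)&(B[:,2]>0.079)&(B[:,2]<0.092)]
    print(n,len(q),cv2.minAreaRect(q[:,:2].astype(np.float32)))
E
```

```text
t 14.0 pos [0.4864 0.0537 0.06  ] F [0.2 0.3 0.2] w 0.0498 dp [-0.75   0.    -0.012] ang [ 0.0001  0.0012 -0.0003]
scene 50 [0.10698247 0.10951656]
scene 67 ((0.48570817708969116, 0.04015231132507324), (0.04112920165061951, 0.024273186922073364), 3.2760069370269775)
side 75 [0.10593989 0.107563  ]
side 119 ((0.48270878195762634, 0.052131958305835724), (0.03947851061820984, 0.04173124581575394), 24.529760360717773)
wrist 2462 [0.10708109 0.10796239]
wrist 2348 ((0.4849799871444702, 0.055656883865594864), (0.035921454429626465, 0.04037315398454666), 21.270435333251953)
```

The head top reads about 0.107 in all views and the rim is still at (0.485, 0.0556). The cartridge is home and released. Now lift clear and turn the tool +111° about world z, which puts the jaws across the carrier's ±y faces and the wrist camera away from the inspection camera.

arm_command(series=[{"dp":[-0.15,0,0],"angular":[0,0,0],"gripper":50},{"dp":[-0.25,0,0],"angular":[0,0,0],"gripper":50},{"dp":[-0.25,0,0],"angular":[0,0,0],"gripper":60},{"dp":[-0.1,0,0],"angular":[-0.05,0,0],"gripper":70},{"dp":[0,0,0],"angular":[-0.1,0,0],"gripper":70},{"dp":[0,0,0],"angular":[-0.115,0,0],"gripper":70},{"dp":[0,0,0],"angular":[-0.115,0,0],"gripper":70},{"dp":[0,0,0],"angular":[-0.115,0,0],"gripper":70}])

```text
clock: 15.15
position: [0.4857, 0.0537, 0.1528]
ee_rot: [0.651, -0.276, 0.65, 0.276]
contact_force: [0.9, 0.2, -0.4]
width: 0.07
```

arm_command(series=[{"dp":[0,0,0],"angular":[-0.115,0,0],"gripper":70},{"dp":[0,0,0],"angular":[-0.115,0,0],"gripper":70},{"dp":[0,0,0],"angular":[-0.115,0,0],"gripper":70},{"dp":[0,0,0],"angular":[-0.115,0,0],"gripper":70},{"dp":[0,0,0],"angular":[-0.115,0,0],"gripper":70},{"dp":[0,0,0],"angular":[-0.1,0,0],"gripper":70},{"dp":[0,0,0],"angular":[0,0,0],"gripper":70},{"dp":[0,0,0],"angular":[0,0,0],"gripper":70}])

```text
clock: 16.15
position: [0.4848, 0.0537, 0.1524]
ee_rot: [0.413, -0.574, 0.412, 0.574]
contact_force: [-0.7, -0.1, -0.5]
width: 0.0699
```

```bash
python3 - <<'E'
from h import *
plan([.485,.0555,.15],R.from_euler("z",111.2,degrees=True)*DOWN); print(get_state()["qpos"])
d=grab("wrist"); C=cloud(d); B=C.reshape(-1,3); np.save("w8.npy",C)
q=B[(np.hypot(B[:,0]-.485,B[:,1]-.055)<0.032)&(B[:,2]>0.079)&(B[:,2]<0.092)]
print(len(q),cv2.minAreaRect(q[:,:2].astype(np.float32)))
q=B[(np.hypot(B[:,0]-.485,B[:,1]-.055)<0.02)&(B[:,2]>0.1)&(B[:,2]<0.115)]
print(len(q),cv2.minEnclosingCircle(q[:,:2].astype(np.float32)),np.median(q,0))
E
```

```text
t 16.15 pos [0.4848 0.0537 0.1524] F [-0.7 -0.1 -0.5] w 0.0699 dp [ 0.02  -0.007  0.013] ang [-0.0288  0.0004 -0.0001]
[-3.28848053e-02  1.79454154e-01  1.76277956e+00  6.07248559e-04
  1.19967329e+00 -1.92874975e+00]
1072 ((0.4852169156074524, 0.05519046634435654), (0.03673059865832329, 0.04000336676836014), 20.913860321044922)
857 ((0.48605141043663025, 0.054389700293540955), 0.013120991177856922) [0.48490592 0.05416593 0.10754675]
```

arm_command(series=[{"dp":[0.05,-0.006,0.012],"angular":[-0.0285,0,0],"gripper":70},{"dp":[0.18,0,0],"angular":[0,0,0],"gripper":70},{"dp":[0.2,0,0],"angular":[0,0,0],"gripper":70},{"dp":[0.2,0,0],"angular":[0,0,0],"gripper":70},{"dp":[0.18,0,0],"angular":[0,0,0],"gripper":70},{"dp":[0.1,0,0],"angular":[0,0,0],"gripper":70},{"dp":[0,0,0],"angular":[0,0,0],"gripper":70},{"dp":[0,0,0],"angular":[0,0,0],"gripper":70}])

```text
clock: 17.2
position: [0.4875, 0.0554, 0.0418]
ee_rot: [-0.403, 0.583, -0.401, -0.581]
contact_force: [0.2, -0.1, -0.4]
width: 0.07
```

```bash
python3 - <<'E'
from h import *
plan([.4851,.0553,.016],R.from_euler("z",111.2,degrees=True)*DOWN)
E
```

```text
t 17.2 pos [0.4875 0.0554 0.0418] F [ 0.2 -0.1 -0.4] w 0.07 dp [0.215 0.02  0.007] ang [-0.0052 -0.0008  0.0029]
```

arm_command(series=[{"dp":[0.07,0.02,0.007],"angular":[-0.005,-0.001,0.003],"gripper":70},{"dp":[0.08,0,0],"angular":[0,0,0],"gripper":70},{"dp":[0.065,0,0],"angular":[0,0,0],"gripper":70},{"dp":[0,0,0],"angular":[0,0,0],"gripper":60},{"dp":[0,0,0],"angular":[0,0,0],"gripper":50},{"dp":[0,0,0],"angular":[0,0,0],"gripper":50},{"dp":[0,0,0],"angular":[0,0,0],"gripper":50},{"dp":[0,0,0],"angular":[0,0,0],"gripper":50}])

```text
clock: 18.2
position: [0.4864, 0.0553, 0.0159]
ee_rot: [-0.4, 0.584, -0.399, -0.583]
contact_force: [0.6, 0.2, 1.3]
width: 0.0499
```

```bash
python3 - <<'E'
from h import *
plan([.4851,.0553,.016],R.from_euler("z",111.2,degrees=True)*DOWN)
d=grab("side"); cv2.imwrite("pics/sd9.png",d["image"]); p=proj(d,[.485,.055,.08])[0]
e=grab("wrist"); cv2.imwrite("pics/c9.png",np.hstack([cv2.resize(d["image"][int(p[1])-60:int(p[1])+60,int(p[0])-60:int(p[0])+60],(390,390),interpolation=3),cv2.resize(e["image"][100:400,170:470],(390,390))]))
E
```

```text
t 18.2 pos [0.4864 0.0553 0.0159] F [0.6 0.2 1.3] w 0.0499 dp [-0.001  0.01   0.004] ang [-0.0001 -0.0007  0.0019]
```

View pics/c9.png

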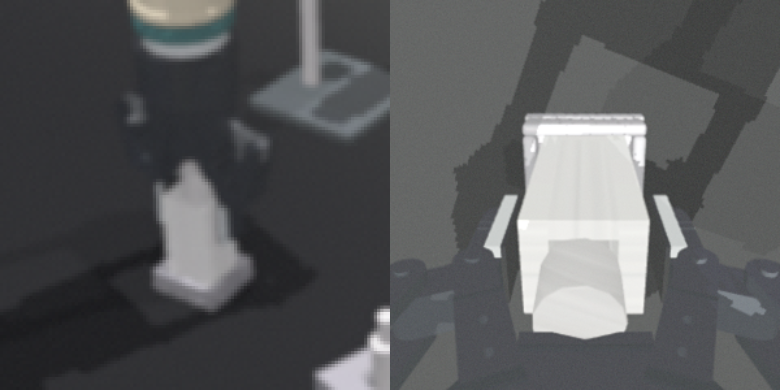

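Fingers straddle the ±y faces squarely (pads at (505,225) and (670,225), carrier rim at (583,265)). The drum head sits on the rim, below the gripper body. Close.

arm_command(series=[{"dp":[0,0.01,0.004],"angular":[0,0,0],"gripper":50},{"dp":[0,0,0],"angular":[0,0,0],"gripper":30},{"dp":[0,0,0],"angular":[0,0,0],"gripper":30},{"dp":[0,0,0],"angular":[0,0,0],"gripper":30},{"dp":[0,0,0],"angular":[0,0,0],"gripper":30},{"dp":[0,0,0],"angular":[0,0,0],"gripper":30},{"dp":[0,0,0],"angular":[0,0,0],"gripper":30},{"dp":[0,0,0],"angular":[0,0,0],"gripper":30}], grip_force=80)

```text
clock: 19.3
position: [0.4851, 0.0552, 0.0161]
ee_rot: [-0.4, 0.584, -0.399, -0.582]
contact_force: [-0.1, 0.6, 0.9]
width: 0.0391
```

```bash
python3 - <<'E'
from h import *
plan([.4851,.0553,.016],R.from_euler("z",111.2,degrees=True)*DOWN)
E
```

```text
t 19.3 pos [0.4851 0.0552 0.0161] F [-0.1  0.6  0.9] w 0.0391 dp [ 0.001 -0.     0.001] ang [-0.     -0.0008  0.002 ]
```

```bash
cat >> h.py <<'E'
X=np.array([.90418,.27712,.32373]); Y=np.array([-.29303,.9561,0]); Z=np.array([-.3009,-.12296,.94569])
RT=R.from_matrix(np.c_[-Z,-X,Y]); LENS=np.array([.66862,.17965,.31817]); SLOT=np.array([-.0299,-.018,0])
def goal(back=0.0): return LENS-(.12+back)*X-RT.apply(SLOT)
E
python3 - <<'E'
from h import *
print(goal(),goal(.06)); plan(goal(.06),RT)
E
```

```text
[0.55296489 0.14466273 0.24520738] [0.49871409 0.12803553 0.22578358]
t 19.3 pos [0.4851 0.0552 0.0161] F [-0.1  0.6  0.9] w 0.0391 dp [-1.747 -0.331  0.523] ang [ 0.0444 -0.0023 -0.2082]
```

arm_command(series=[{"dp":[-0.06,0,0],"angular":[0,0,0],"gripper":30},{"dp":[-0.1,0,0],"angular":[0,0,0],"gripper":30},{"dp":[-0.15,0,0],"angular":[0,0,0],"gripper":30},{"dp":[-0.2,0,0],"angular":[0,0,0],"gripper":30},{"dp":[-0.25,0,0],"angular":[0,0,0],"gripper":30},{"dp":[-0.25,0,0],"angular":[0,0,0],"gripper":30},{"dp":[-0.2,0,0],"angular":[0,0,0],"gripper":30},{"dp":[0,0,0],"angular":[0,0,0],"gripper":30}])

```text
clock: 20.3
position: [0.483, 0.0555, 0.1689]
ee_rot: [-0.4, 0.584, -0.399, -0.583]
contact_force: [0.2, 0.4, -2.5]
width: 0.0394
```

```bash
python3 - <<'E'
from h import *
plan(goal(.06),RT); print(get_state()["qpos"].round(3))
E
```

```text
t 20.3 pos [0.483  0.0555 0.1689] F [ 0.2  0.4 -2.5] w 0.0394 dp [-0.474 -0.342  0.516] ang [ 0.0444 -0.002  -0.2086]
[-0.029  0.162  1.741  0.     1.236 -1.97 ]
```

arm_command(series=[{"dp":[-0.08,-0.05,0.085],"angular":[0.007,0,-0.035],"gripper":30},{"dp":[-0.08,-0.05,0.085],"angular":[0.007,0,-0.035],"gripper":30},{"dp":[-0.08,-0.05,0.085],"angular":[0.007,0,-0.035],"gripper":30},{"dp":[-0.08,-0.05,0.085],"angular":[0.007,0,-0.035],"gripper":30},{"dp":[-0.08,-0.05,0.085],"angular":[0.007,0,-0.035],"gripper":30},{"dp":[-0.08,-0.05,0.085],"angular":[0.007,0,-0.035],"gripper":30},{"dp":[0,0,0],"angular":[0,0,0],"gripper":30},{"dp":[0,0,0],"angular":[0,0,0],"gripper":30}])

```text
clock: 21.3
position: [0.4777, 0.1274, 0.2257]
ee_rot: [-0.513, 0.625, -0.316, -0.497]
contact_force: [-0.5, -0.7, -2.4]
width: 0.0396
```

```bash
python3 - <<'E'
from h import *
plan(goal(.03),RT); print(get_state()["qpos"].round(3))
E
```

```text
t 21.3 pos [0.4777 0.1274 0.2257] F [-0.5 -0.7 -2.4] w 0.0396 dp [ 0.055 -0.41  -0.046] ang [-0.0017  0.0038  0.0024]
[ 0.034 -0.051  1.883  0.125  0.996 -1.886]
```

arm_command(series=[{"dp":[0.014,-0.08,-0.011],"angular":[-0.002,0.004,0.002],"gripper":30},{"dp":[0.014,-0.11,-0.011],"angular":[0,0,0],"gripper":30},{"dp":[0.014,-0.11,-0.011],"angular":[0,0,0],"gripper":30},{"dp":[0.014,-0.11,-0.011],"angular":[0,0,0],"gripper":30},{"dp":[0,0,0],"angular":[0,0,0],"gripper":30},{"dp":[0,0,0],"angular":[0,0,0],"gripper":30},{"dp":[0,0,0],"angular":[0,0,0],"gripper":30},{"dp":[0,0,0],"angular":[0,0,0],"gripper":30}])

```text
clock: 22.3
position: [0.5305, 0.1368, 0.2338]
ee_rot: [-0.51, 0.626, -0.319, -0.497]
contact_force: [0.2, 0.1, -2.0]
width: 0.0391
```

```bash
python3 - <<'E'
from h import *
plan(goal(0),RT)
s=get_state(); r=rot(s); p0=s["position"]
d=grab("scene"); C=cloud(d); np.save("s10.npy",C); im=d["image"]; cv2.imwrite("pics/s10.png",im)
# predicted carrier corners & slot outline, lens front circle and focus overlay
f=lambda c: p0+r.apply(np.array([[.0101-z,-x,y] for x,y,z in c]))
car=f([(x,y,z) for x in(.018,) for y in(-.02,.02) for z in(0,.08)]); slot=f([(.018,y,z) for y,z in((-.005,.018),(.005,.018),(.005,.062),(-.005,.062))])
a=np.linspace(0,6.28,24)[:,None]; lens=LENS+.02*(np.cos(a)*Y+np.sin(a)*Z)
big=cv2.resize(im[60:220,300:500],(800,640),interpolation=3); raw=big.copy()
t=lambda P:(((proj(d,P)-[300,60]+.5)*4)-.5).astype(int)
for P,c in((car,(0,0,255)),(slot,(0,255,0)),(lens,(255,0,255)),([LENS-.12*X],(0,255,255))):
    for q in t(P): cv2.circle(big,tuple(map(int,q)),2,c,-1)
cv2.imwrite("pics/c10.png",big[:600])
T=r.inv().apply(C.reshape(-1,3)-p0); c=np.c_[-T[:,1],T[:,2],.0101-T[:,0]]  # carrier frame
k=(np.abs(c[:,0])<.03)&(np.abs(c[:,1])<.03)&(c[:,2]>-.02)&(c[:,2]<.11)
q=c[k]; print(len(q)); 
m=q[(q[:,0]>.012)&(q[:,2]<.075)&(q[:,2]>.005)&(np.abs(q[:,1])<.018)]; print("+x face x",np.percentile(m[:,0],[10,50,90]),len(m))
m=q[(q[:,1]<-.013)&(q[:,2]<.035)&(q[:,2]>.005)]; print("-y face y",np.percentile(m[:,1],[10,50,90]),len(m))
print("z range",np.percentile(q[:,2],[1,99]))
E
```

```text
t 22.3 pos [0.5305 0.1368 0.2338] F [ 0.2  0.1 -2. ] w 0.0391 dp [-0.027 -0.218  0.008] ang [-0.0003 -0.0003 -0.0022]
567
+x face x [0.0135795  0.01538924 0.01679602] 150
-y face y [-0.02256525 -0.02023245 -0.0178413 ] 119
z range [0.00138524 0.10820317]
```

View pics/c10.png

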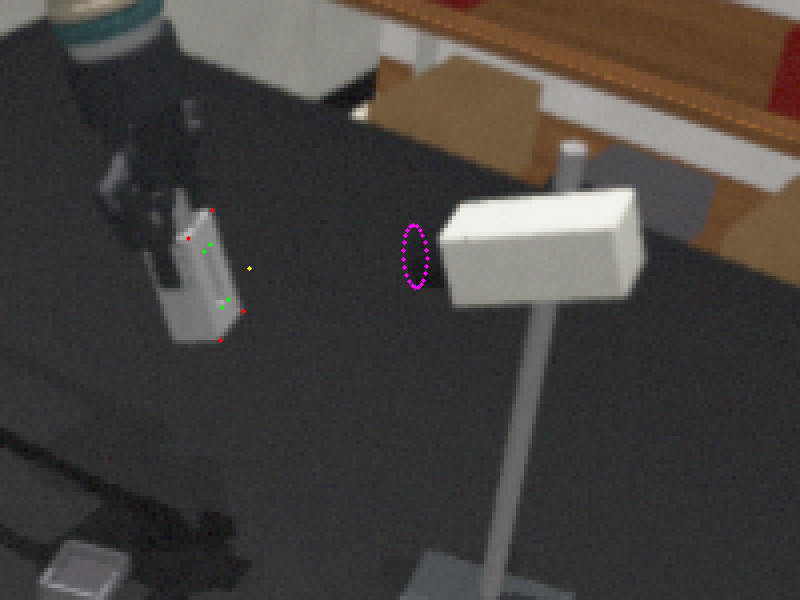

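The overlay matches. Predicted carrier corners (red) and slot (green) lie on the image edges around (215,275), and the lens ring at (415,257) lies on the lens front. Final approach of 27 mm.

arm_command(series=[{"dp":[-0.007,-0.04,0.002],"angular":[0,0,-0.002],"gripper":30},{"dp":[-0.007,-0.06,0.002],"angular":[0,0,0],"gripper":30},{"dp":[-0.007,-0.06,0.002],"angular":[0,0,0],"gripper":30},{"dp":[-0.006,-0.06,0.002],"angular":[0,0,0],"gripper":30},{"dp":[0,0,0],"angular":[0,0,0],"gripper":30},{"dp":[0,0,0],"angular":[0,0,0],"gripper":30},{"dp":[0,0,0],"angular":[0,0,0],"gripper":30},{"dp":[0,0,0],"angular":[0,0,0],"gripper":30}])

```text
clock: 23.35
position: [0.5546, 0.1453, 0.2463]
ee_rot: [-0.51, 0.626, -0.318, -0.496]
contact_force: [0.1, -1.2, -2.7]
width: 0.0393
```

```bash
python3 - <<'E'
from h import *
plan(goal(0),RT)
s=get_state(); r=rot(s); p0=s["position"]; print("qd",np.abs(s["qd"]).max())
print("slot in focus frame mm",((p0+r.apply(SLOT)-LENS+.12*X)@np.c_[X,Y,Z]*1000).round(1))
L=[]
for n,w in(("scene",(300,500,60,220)),("side",(220,420,20,180))):
    d=grab(n); C=cloud(d); im=d["image"]
    T=r.inv().apply(C.reshape(-1,3)-p0); c=np.c_[-T[:,1],T[:,2],.0101-T[:,0]]
    h=c[(np.hypot(c[:,0],c[:,1])<.016)&(c[:,2]>.08)&(c[:,2]<.115)]; print(n,"head pts z",len(h),np.percentile(h[:,2],[50,95]) if len(h) else 0)
    if n=="scene":
        m=c[(np.abs(c[:,0]-.016)<.006)&(c[:,2]<.075)&(c[:,2]>.005)&(np.abs(c[:,1])<.018)]; print("+x face x",np.median(m[:,0]))
        A=np.c_[m[:,1:],np.ones(len(m))]; print("face slopes y,z",np.linalg.lstsq(A,m[:,0],rcond=None)[0])
    L.append(cv2.resize(im[w[2]:w[3],w[0]:w[1]],(400,320),interpolation=3))
e=grab("wrist"); L2=cv2.resize(e["image"],(448,280))
cv2.imwrite("pics/c11.png",np.vstack([np.hstack(L),np.pad(L2,((0,0),(0,352),(0,0)))]))
E
```

```text
t 23.35 pos [0.5546 0.1453 0.2463] F [ 0.1 -1.2 -2.7] w 0.0393 dp [ 0.004  0.017 -0.001] ang [-0.0002 -0.0003  0.    ]
qd 0.0018158627960832095
slot in focus frame mm [2.  0.2 0.5]
scene head pts z 55 [0.09201233 0.10651058]
+x face x 0.015496766578426944
face slopes y,z [-0.01838857  0.00803096  0.01500259]
side head pts z 66 [0.09432334 0.1059478 ]
```

View pics/c11.png

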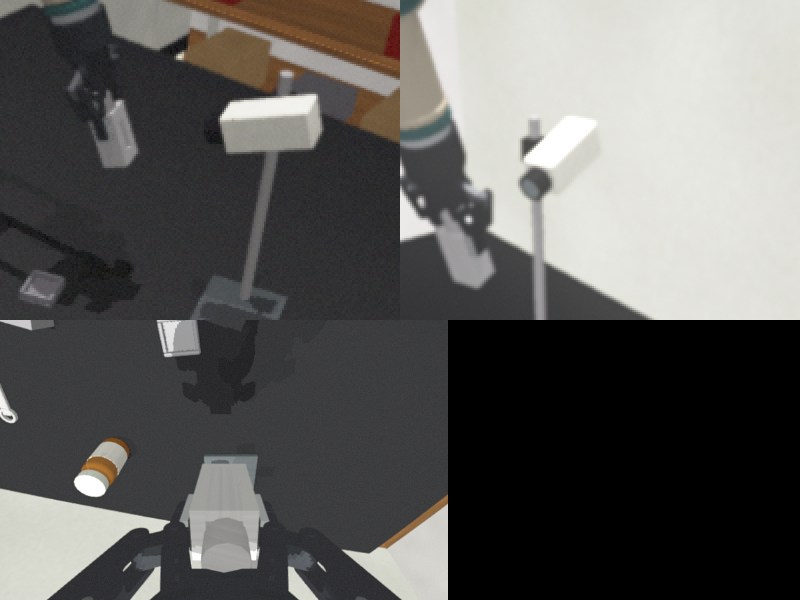

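The carrier is in front of the lens (scene crop (115,135), lens (215,127)) and upright in the gripper in the wrist view. One last numeric check: cartridge seating from the wrist, and the lens position from the now-unobstructed side view.

```bash
python3 - <<'E'
from h import *
s=get_state(); r=rot(s); p0=s["position"]
d=grab("wrist"); C=cloud(d).reshape(-1,3); T=r.inv().apply(C-p0); c=np.c_[-T[:,1],T[:,2],.0101-T[:,0]]
h=c[(np.hypot(c[:,0],c[:,1])<.0125)&(c[:,2]>.095)&(c[:,2]<.115)]; print("head top z",len(h),np.median(h[:,2]))
m=c[(np.abs(c[:,0])<.022)&(np.abs(c[:,1])<.022)&(np.abs(c[:,2]-.08)<.004)]; print("rim z",len(m),np.median(m[:,2]),m.min(0),m.max(0))
d=grab("side"); C=cloud(d); g=d["image"].mean(2)
L=(C-LENS)@np.c_[X,Y,Z]
k=(np.abs(L[...,0])<.04)&(np.abs(L[...,1])<.035)&(np.abs(L[...,2])<.035)
q=L[k&(g<110)]; f=q[q[:,0]<np.percentile(q[:,0],60)]
print("lens pts (lens frame)",len(q),np.percentile(q,[3,50,97],axis=0).round(4).tolist()); print("front centre est",(np.percentile(f,3,axis=0)+np.percentile(f,97,axis=0))/2)
E
```

```text
head top z 2409 0.101384852962843
rim z 4203 0.07932923140713695 [-0.01873369 -0.0218853   0.07600937] [0.0185649  0.02199961 0.08398653]
lens pts (lens frame) 110 [[-0.0005, -0.0216, -0.0093], [0.009, -0.0142, 0.0115], [0.0242, 0.0033, 0.0196]]
front centre est [ 0.00479037 -0.00757744  0.00323223]
```

```bash
python3 -c "
from h import *
plan(goal(0),RT); print(sign_off())"
```

```text
t 23.6 pos [0.5548 0.1454 0.2465] F [-0.2  0.6 -3.2] w 0.0394 dp [ 0.005  0.019 -0.001] ang [-0.0002 -0.0003  0.0003]
the job is handed in; nothing more can be done
None
```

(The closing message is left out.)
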